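# Clamp a block in the marking jig

## Robot

A 6-joint arm with a two-finger parallel gripper is mounted at the origin on a cart in front of the work surface, level with it; the furniture and walls round the work are solid. World frame = base frame: x ahead of the robot, y to its left, z up, the work surface at z = 0. Lengths are in mm, angles in rad, forces in N, time in s.
With the tool pointing down it reaches from about 300 to 1000 mm from the base axis. Payload 5.1 kg.
Tool frame: the origin (TCP) lies between the finger pads; the fingertips stand 25 mm ahead of it and the grasp point (between the pads) lies 6 mm ahead of it (ctrl.tcp_to_tips is the distance from the TCP to the fingertips, in mm); y points along the fingers, z is the direction in which the jaws open and shut, and the axes are right-handed (so a half turn about y gives the same grasp; the last joint's range is limited). The gripper opens to 95 mm and grips with 3 to 60 N. Pads are 20 mm wide; open, the fingers measure 119 mm over their backs; the gripper's body (75 mm by 180 mm) begins 59 mm behind the grasp point.
Start: joints at [-1.386, 0.124, 1.65, -0, 1.367, -0.083], TCP at [171.964, -626.828, 216.656] pointing down, gripper open.
Joint ranges: [-2.61, 2.61], [-1.02, 2.33], [0.03, 2.71], [-1.35, 4.49], [0.32, 2.68], [-2.91, 2.91]. Speed limits (rad/s): [2.57, 2.57, 3.14, 3.14, 3.14, 3.14].

## Interface

Orientations are given as [roll, pitch, yaw] about the fixed x, y, z axes, in that order (R = Rz(yaw) Ry(pitch) Rx(roll)).
In Python, from bench import ctrl, optics, finish_job gives the robot as it stands.
- The arm moves only by the tool step_arm, never from a script. Its argument "targets" is a list of rows, each a list of 3 entries, a list of its own where there are three numbers: the turn, a rotation vector about the tool's x, y, z in units of 8 degrees (1.0 is 8 degrees), then the shift along the tool's x, y, z in units of 30 mm (1.0 is 30 mm), then the closure, from -1 (fully open) to 1 (shut), so that 0 is half open. A call has 1 to 20 rows; each row shifts and turns the pose as measured when the row begins, along the tool's axes as they then stand; what a row does not reach is not made up. A row lasts 1/10 s, in which the tool goes at most 50 mm and 8.59 degrees, less where a joint would pass 70% of its speed; a pose out of reach is approached as far as the arm can. A call is refused whole if a number of a shift passes 1 or a number of a turn 1, either way. A call with a gripper value outside its range is refused whole. The fingers move at their own pace and stop on an object; "squeeze" is the grip in N (left out, the last holds). Time passes only in rows, so rows that do not move let the fingers close. It gives the time, the measured TCP pose, the force and the opening at its end, in the units of the state.
- ctrl.state(): the state, without advancing time (a new reading comes with each control period).
- optics.get_image(name): name is "scene" or "top" or "wrist"; returns (picture, depth): 420x560x3 uint8, red, green, blue; 420x560 float32, mm along the optical axis (not along the pixel's ray), 0 where there is no reading.
- optics.camera_model(name): a dict with "mtx" (3x3 intrinsics, pixels), "R" (3x3) and "t" (3): a world point X has camera coordinates R X + t. Camera axes: x right, y down, z forward; pixel columns grow to the right and rows downward; lengths in mm; the calibration is good to about 2 mm. The wrist camera is an equidistant fisheye: a pixel r from the principal point sees the ray r / f radians off the axis. A picture is of the moment at which its call begins: read the wrist's pose just before it. camera_model takes no time and is no camera call; for the wrist camera it gives the pose at the moment of the call.
- finish_job(): hands the job in, once; it reports no verdict.
The state is a dict: "t": time; "q": joint angles; "joint_velocities": joint speeds; "effort": joint torques, N m; "eef_pos": TCP position; "ee_rot": TCP orientation; "force": force on the tool from outside, world axes, zero at the start; "ft_torque": the same for the moment, N m; "finger_gap": finger opening in mm.
Only numpy, scipy, OpenCV 4.12 (cv2) and the standard library are available. Lean on these libraries where they do the work, as an engineer would, in place of code of your own. Each camera call takes 0.05 s, during which the arm holds its last target.

## Task

Clamp the aluminium block in the marking jig, ready for the laser, with fingertips only: first push the block along its channel fully home against the back stop, then swing the clamp strap over it with the outside of a finger until it meets the stop pin, and only then push the cam lever all the way down so that the foot presses on the block. The block is only pushed, never lifted, and the small things on and around the jig stay where they lie.

Things in the scene. Friction and masses are not known exactly. Their poses are not given: they have to be found in the camera images.
- jig: Marking jig, fixed to the bench: dark steel base plate 170 (x) x 150 (y) x 10 mm, origin at the centre of its underside, z up. A channel for the block runs along x, centred on y = +35 mm, open at its -x end: two guide rails 8 mm wide, 34 mm apart inside, from x = -40 to +32 mm, tops at z = 19 mm. The strap's vertical pivot is at x = 0, y = -35 mm.
- back_stop (a point): Foot of the back stop's face, in the middle of the channel: jig x = 25, y = 35, z = 10 mm. The stop is a steel bar 12 mm thick, 50 mm wide, its top at jig z = 25 mm; the block's end comes to rest on this face.
- stop_pin (a point): Top of the strap's stop pin: steel, 8 mm thick, at jig x = -13, y = -4 mm, top at jig z = 44 mm.
- block: The work: aluminium setting block 30 x 50 x 20 mm (x, y, z), loose in the channel, resting on the base plate (underside at jig z = 10 mm, top at 30 mm), its 50 mm length (own y) along the channel. Origin at the centre of its underside. It starts 15 to 29 mm short of the back stop; home means that its origin is at jig x = 0, y = 35 mm.
- strap (a joint): Angle of the clamp strap about its vertical pivot, rad. 0: against the stop pin, pointing along jig +y across the channel, foot over the middle of the seated block. It grows as the strap swings towards jig +x: at angle q it points along (sin q, cos q) in jig x, y. Range 0 to 1.95, starts at 1.25 to 1.75. Stays where it is left (friction 0.12 N m).
- strap_pivot (a point): Point on the strap's pivot axis at mid-height of the strap (jig z = 41 mm).
- strap_end (a point): Middle of the strap's free end, 80 mm from the pivot, at mid-height. The strap is a steel bar 18 mm wide, from 8 mm behind the pivot to 80 mm ahead of it, underside at jig z = 34 mm, top at 48 mm; it passes 4 mm above the block's top.
- lever (a joint): Angle of the cam lever, rad. 0: raised, handle 0.7 rad (40 degrees) above level; 0.7: all the way down, level. Starts at 0 to 0.06, stays where it is left (friction 0.18 N m: about 5 N at 36 mm from the hinge). Its hinge lies level across the strap, right above the strap's pivot, at jig z = 54 mm. Lowering it drives the foot down up to 4 mm.
- lever_end (a point): Middle of the outer end of the black lever handle, on its centre line, 56 mm from the hinge. The handle is 9 mm thick and 18 mm wide, from 22 to 56 mm from the hinge; it points away from the strap's foot, over the tail, and turns with the strap.
- foot: Round rubber foot, 13 mm across, under the strap 70 mm from the pivot; origin at the centre of its underside, jig z = 32.5 mm with the lever raised; it presses on the block with several newtons when the lever is down.
- ring: Bystander: turned ring blank 22 mm across, 12 mm high, on the jig's base plate near its -x, -y corner. Origin at the centre of its underside.
- tag_plate: Bystander: grey tag plate 34 x 54 x 5 mm on the bench beyond the jig. Origin at the centre of its underside.
- small_block: Bystander: smaller aluminium block 22 x 45 x 18 mm on the bench beyond the jig. Origin at the centre of its underside.
- loupe: Bystander: black loupe 34 mm across, 31 mm high, on the bench beyond the jig. Origin at the centre of its underside.
- tweezers: Bystander: tweezers 14 x 129 x 8 mm (x, y, z), lying on the bench to the right of the jig. Origin at the centre of its underside.
- parts_box: Bystander: clear box of small parts 53 x 65 x 26 mm on the bench to the right of the jig. Origin at the centre of its underside.
There are look-alikes about, which are no part of the job. What is shaped like the block but brown or turquoise is not meant.

How it is judged:
By the outcome, as a careful person would: the job done as asked, in the order asked, and still so for the second after the job is handed in, with the robot touching nothing.
It also fails if it takes over 56 s, if anything falls off the work surface, if the arm or the gripper's body presses on something with over 40 N, if the wrist force passes 120 N, or if a joint passes its speed limit or range.

## Working session

There is one attempt and no reset: what is moved stays moved. The work goes in short steps, Python scripts to look and compute and a tool call to move; the robot and the scene stay as the last step left them, time stands still between calls to the robot, and variables do not carry over. Pictures are saved under pics/ and viewed, and the job is handed in when it is done.

Besides the shell and the picture viewer there is one more tool, called after ">>>" by a JSON object that holds its "op" and its "data". step_arm: Moves the arm, as the interface text tells. Its arguments: {"type":"object","properties":{"targets":{"type":"array"},"squeeze":{"type":"number"}},"required":["targets"]}

```bash
ls; mkdir -p pics
python3 - <<'E'
from bench import ctrl, optics
import cv2
print(ctrl.state())
for n in ["scene","top"]:
    p,d=optics.get_image(n); cv2.imwrite(f"pics/{n}0.png",p[:,:,::-1])
    import numpy as np; np.save(f"{n}0.npy",d); np.save(f"{n}0p.npy",p)
    m=optics.camera_model(n); print(n,m)
print(ctrl.tcp_to_tips)
E
```

```text
pics
{'t': 0.0, 'q': array([-1.38557215e+00,  1.24485243e-01,  1.65167766e+00, -3.93549042e-06,
        1.36748816e+00, -8.26226019e-02]), 'joint_velocities': array([-0.00118671,  0.00066532,  0.00143374,  0.00063665,  0.00058434,
        0.00011941]), 'effort': array([ 2.64790215e-03, -4.17592871e+01, -3.59932959e+01,  7.76284374e-02,
        4.90914762e-02, -1.46135044e-04]), 'eef_pos': array([ 171.86466219, -626.20398205,  215.39773259]), 'ee_rot': array([-1.57284803e+00,  1.66038131e-04, -2.87374525e+00]), 'force': array([-1.09870883,  0.00958943, -0.58511367]), 'ft_torque': array([-0.00459737, -0.03661326, -0.00547578]), 'finger_gap': 95.2620603015306}
scene {'mtx': array([[392.2675588 ,   0.        , 279.68832949],
       [  0.        , 392.2675588 , 202.90310161],
       [  0.        ,   0.        ,   1.        ]]), 'R': array([[ 0.81511131, -0.57883672,  0.02327218],
       [-0.19829511, -0.31653214, -0.92762409],
       [ 0.54430928,  0.75150213, -0.37278942]]), 't': array([-605.41250555,  114.80772118,  812.51811737])}
top {'mtx': array([[491.99714164,   0.        , 283.28888751],
       [  0.        , 491.99714164, 207.13035301],
       [  0.        ,   0.        ,   1.        ]]), 'R': array([[-0.02758639, -0.99889739, -0.03798667],
       [-0.98388247,  0.03384892, -0.17558344],
       [ 0.17667565,  0.03253071, -0.9837314 ]]), 't': array([-254.49547217,  576.01122872, 1106.65632798])}
25.0
```

View pics/scene0.png

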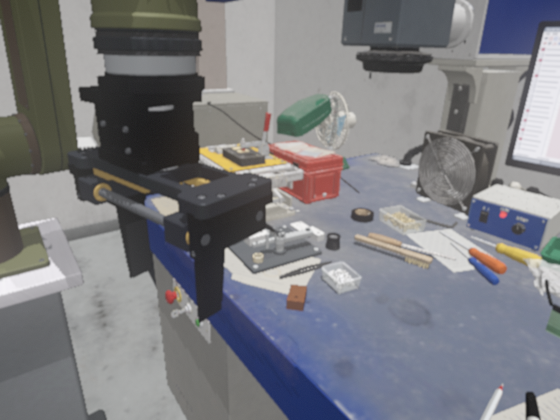

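View pics/top0.png

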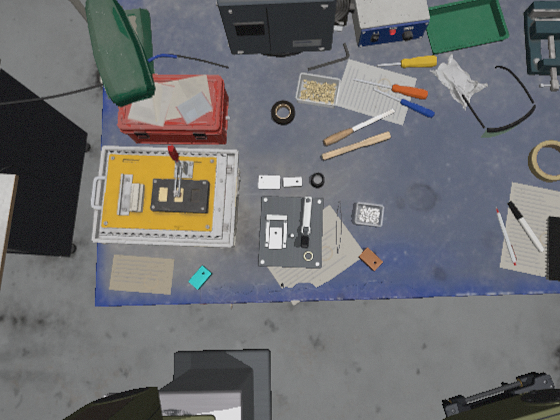

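Run:
```python
import cv2
p=cv2.imread("pics/top0.png")
cv2.imwrite("pics/c0.png",cv2.resize(p[165:285,245:395],None,fx=5.3,fy=5,interpolation=cv2.INTER_CUBIC))
p=cv2.imread("pics/scene0.png")
cv2.imwrite("pics/c1.png",cv2.resize(p[200:310,220:360],None,fx=5.3,fy=5.3,interpolation=cv2.INTER_CUBIC))
```

```text
(no output)
```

View pics/c0.png

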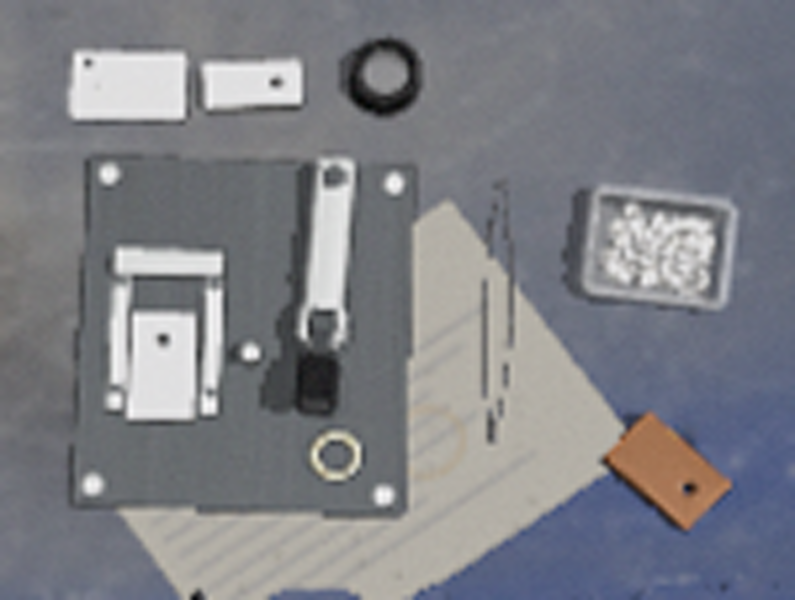

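View pics/c1.png

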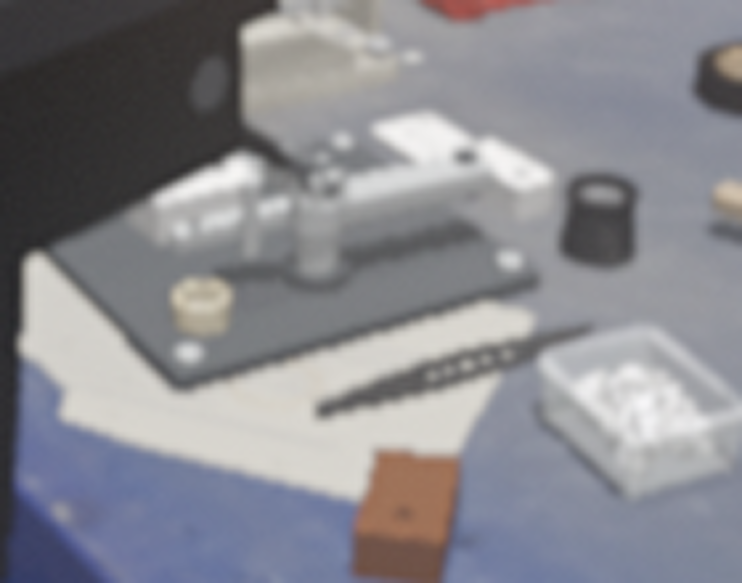

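```bash
cat > h.py <<'E'
import numpy as np, cv2
from scipy.optimize import least_squares
from bench import ctrl, optics
def proj(m,X):
    X=np.atleast_2d(X); c=X@m["R"].T+m["t"]; u=c@m["mtx"].T; return u[:,:2]/u[:,2:]
def back(m,uv,z):
    # pixel -> world on plane z
    uv=np.atleast_2d(uv); r=np.c_[uv,np.ones(len(uv))]@np.linalg.inv(m["mtx"]).T@m["R"]
    C=-m["R"].T@m["t"]; s=(z-C[2])/r[:,2]; return C+s[:,None]*r
def j2w(J,P):
    P=np.atleast_2d(P).astype(float); c,s=np.cos(J[2]),np.sin(J[2])
    return np.c_[J[0]+c*P[:,0]-s*P[:,1],J[1]+s*P[:,0]+c*P[:,1],P[:,2]]
def w2j(J,P):
    P=np.atleast_2d(P).astype(float); c,s=np.cos(J[2]),np.sin(J[2]); d=P[:,:2]-J[:2]
    return np.c_[c*d[:,0]+s*d[:,1],-s*d[:,0]+c*d[:,1],P[:,2]]
def backray(m,uv):pass
E
python3 - <<'E'
from h import *
m=optics.camera_model("top")
c=lambda L:np.c_[(np.array(L)[:,0]+.5)/5.3-.5+245,(np.array(L)[:,1]+.5)/5-.5+165]
uv=c([(88,157),(417,163),(405,515),(72,505)])
P=np.array([(85,75,10),(85,-75,10),(-85,-75,10),(-85,75,10)])
f=lambda J:(proj(m,j2w(J,P))-uv).ravel()
r=least_squares(f,[500,0,0]);J=r.x;print(J,r.fun)
np.save("J.npy",J)
for n,p,z in [("blk far",(162,312),30),("far L",(132,314),30),("far R",(195,312),30),("near L",(127,417),30),("near R",(193,419),30),("stop front L",(113,275),25),("stop R",(222,272),25),("pin",(250,352),44),("strap end L",(314,158),48),("strap end R",(353,158),48),("sl",(304,300),48),("sr",(347,300),48),("leverend",(316,410),90),("ring",(336,455),22)]:
    print(n,w2j(J,back(m,c([p]),z)).round(1))
d=np.load("top0.npy"); 
def P3(u,v):
    z=d[v,u]; x=np.linalg.inv(m["mtx"])@[u,v,1]*z; return m["R"].T@(x-m["t"])
for p in [(110,200),(250,400),(160,380),(330,240),(336,230),(318,390)]:
    q=c([p])[0].round().astype(int); print(p,P3(*q).round(1))
E
```

```text
[ 5.15299581e+02 -2.87495562e+02 -6.36827222e-02] [-0.00755747 -0.49585885 -0.27550545  0.02819025  0.40471553  0.30226409
 -0.13261927  0.13739395]
blk far [[ 6.1 36.8 30. ]]
far L [[ 4.8 50.1 30. ]]
far R [[ 6.6 22.1 30. ]]
near L [[-43.9  50.4  30. ]]
near R [[-43.9  21.1  30. ]]
stop front L [[23.9 59.8 25. ]]
stop R [[26.8 10.9 25. ]]
pin [[-13.3  -3.4  44. ]]
strap end L [[ 78.6 -28.7  48. ]]
strap end R [[ 79.1 -46.   48. ]]
sl [[ 11.2 -26.3  48. ]]
sr [[ 11.8 -45.1  48. ]]
leverend [[-43.8 -33.   90. ]]
ring [[-58.  -42.5  22. ]]
(110, 200) [ 581.3 -226.8    8.7]
(250, 400) [ 481.9 -289.3   10.3]
(160, 380) [ 490.5 -250.    30.9]
(330, 240) [ 551.2 -327.1   51.3]
(336, 230) [ 556.6 -329.7   46.7]
(318, 390) [ 477.4 -319.6   90.7]
```

```bash
cat >> h.py <<'E'
def plan(pj,ang,show=True):
    """pj: wanted TCP in jig xy + world z; ang: wanted tool-z direction in jig frame, deg. Prints tool-axes delta."""
    from scipy.spatial.transform import Rotation as Ro
    J=np.load("J.npy"); s=ctrl.state()
    R=Ro.from_euler("xyz",s["ee_rot"]).as_matrix(); d=j2w(J,[pj])[0]-s["eef_pos"]
    a=np.deg2rad(ang)+J[2]; z=np.array([np.cos(a),np.sin(a),0]); y=np.array([0,0,-1.]); W=np.c_[np.cross(y,z),y,z]
    rv=Ro.from_matrix(R.T@W).as_rotvec(degrees=True)
    print("t",s["t"],"jig pos",w2j(J,s["eef_pos"]).round(1),"F",s["force"].round(1),"gap",s["finger_gap"].round(1))
    print("shift units (tool now):",(R.T@d/30).round(3),"turn units",(rv/8).round(3), "shift after turn",(W.T@d/30).round(3))
E
python3 - <<'E'
from h import *
plan([-75,35,215],0)
print(ctrl.state()["eef_pos"])
E
```

```text
Traceback (most recent call last):
  File "h.py", line 24, in plan
    print("t",s["t"],"jig pos",w2j(J,s["eef_pos"]).round(1),"F",s["force"].round(1),"gap",s["finger_gap"].round(1))
                                                                                          ^^^^^^^^^^^^^^^^^^^^^
AttributeError: 'float' object has no attribute 'round'
```

```bash
sed -i 's/s\["finger_gap"\].round(1)/round(s["finger_gap"],1)/' h.py
python3 - <<'E'
from h import *
plan([-75,35,215],0)
print(ctrl.state()["eef_pos"])
E
```

```text
t 0.1 jig pos [[-321.2 -360.   215.5]] F [-0.1 -0.2  0.3] gap 95.4
shift units (tool now): [-12.043   0.037  -9.778] turn units [ 0.011 -8.876 -0.009] shift after turn [-13.165   0.017   8.206]
[ 171.87248846 -626.28153886  215.51510965]
```

>>> {"op": "step_arm", "data": {"targets": [[[0,0,0],[-0.8,0,-0.65],1],[[0,0,0],[-0.8,0,-0.65],1],[[0,0,0],[-0.8,0,-0.65],1],[[0,0,0],[-0.8,0,-0.65],1],[[0,0,0],[-0.8,0,-0.65],1],[[0,0,0],[-0.8,0,-0.65],1],[[0,0,0],[-0.8,0,-0.65],1],[[0,0,0],[-0.8,0,-0.65],1],[[0,0,0],[-0.8,0,-0.65],1],[[0,0,0],[-0.8,0,-0.65],1]], "squeeze": 10}}

```text
t: 1.1
eef_pos: [354.4, -365.2, 209.6]
ee_rot: [-1.583, -0.001, -2.881]
force: [0.1, -0.2, -0.2]
finger_gap: 20.2
```

Run:
```python
from h import *
plan([-75,35,215],0)
```

```text
t 1.1 jig pos [[-155.7  -87.8  209.6]] F [ 0.1 -0.2 -0.2] gap 20.2
shift units (tool now): [-3.852 -0.149 -3.027] turn units [ 0.079 -8.93  -0.043] shift after turn [-4.094 -0.179  2.689]
```

>>> {"op": "step_arm", "data": {"targets": [[[0,-1,0],[0,0,0],1],[[0,-1,0],[0,0,0],1],[[0,-1,0],[0,0,0],1],[[0,-1,0],[0,0,0],1],[[0,-1,0],[0,0,0],1],[[0,-1,0],[0,0,0],1],[[0,-1,0],[0,0,0],1],[[0,-1,0],[0,0,0],1],[[0,-1,0],[0,0,0],1],[[0,0,0],[0,0,0],1]]}}

```text
t: 2.1
eef_pos: [354.8, -358.0, 204.1]
ee_rot: [-1.58, 0.019, -1.566]
force: [0.4, -0.5, 0.1]
finger_gap: 0.2
```

Run:
```python
from h import *
plan([-75,35,215],0)
```

```text
t 2.1 jig pos [[-155.7  -80.6  204.1]] F [ 0.4 -0.5  0.1] gap 0.2
shift units (tool now): [-3.665 -0.323  2.943] turn units [ 0.074  0.491 -0.134] shift after turn [-3.852 -0.364  2.689]
```

>>> {"op": "step_arm", "data": {"targets": [[[0.07,0.5,-0.13],[0,0,0],1],[[0,0,0],[-0.9,-0.05,0.6],1],[[0,0,0],[-0.9,-0.05,0.6],1],[[0,0,0],[-0.9,-0.05,0.6],1],[[0,0,0],[-0.9,-0.05,0.6],1],[[0,0,0],[-0.2,0,0.2],1],[[0,0,0],[0,0,0],1]]}}

```text
t: 2.8
eef_pos: [442.6, -246.8, 207.8]
ee_rot: [-1.574, 0.001, -1.664]
force: [0.6, 0.2, -0.1]
finger_gap: 0.5
```

Run:
```python
from h import *
plan([-75,35,120],0)
m=optics.camera_model("wrist")
p,d=optics.get_image("wrist"); cv2.imwrite("pics/w0.png",p[:,:,::-1]); np.save("w0d.npy",d)
print(m, ctrl.state()["eef_pos"])
```

```text
t 2.8 jig pos [[-75.2  36.  207.8]] F [ 0.6  0.2 -0.1] gap 0.5
shift units (tool now): [0.036 2.928 0.015] turn units [ 0.022 -0.21  -0.01 ] shift after turn [0.033 2.928 0.005]
{'mtx': array([[325.1922621 ,   0.        , 280.42193494],
       [  0.        , 325.1922621 , 208.60507411],
       [  0.        ,   0.        ,   1.        ]]), 'R': array([[ 0.99573032, -0.09227099, -0.00268103],
       [-0.0877744 , -0.95539896,  0.28197249],
       [-0.02857933, -0.28053324, -0.95941874]]), 't': array([-462.08470899, -226.1054913 ,  327.04402456])} [ 442.18118392 -247.2225415   207.77405733]
```

View pics/w0.png

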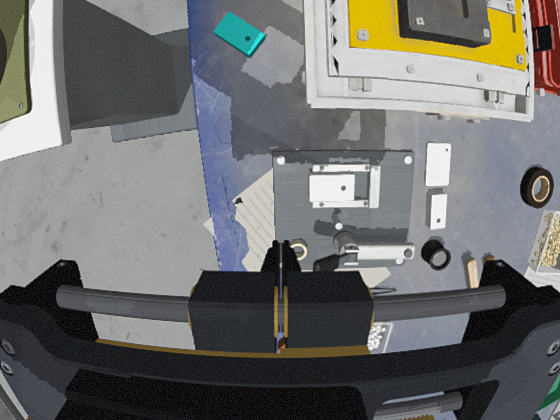

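Run:
```python
import cv2
p=cv2.imread("pics/w0.png")
cv2.imwrite("pics/w0c.png",cv2.resize(p[140:290,260:460],None,fx=4,fy=4,interpolation=cv2.INTER_CUBIC))
```

```text
(no output)
```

View pics/w0c.png

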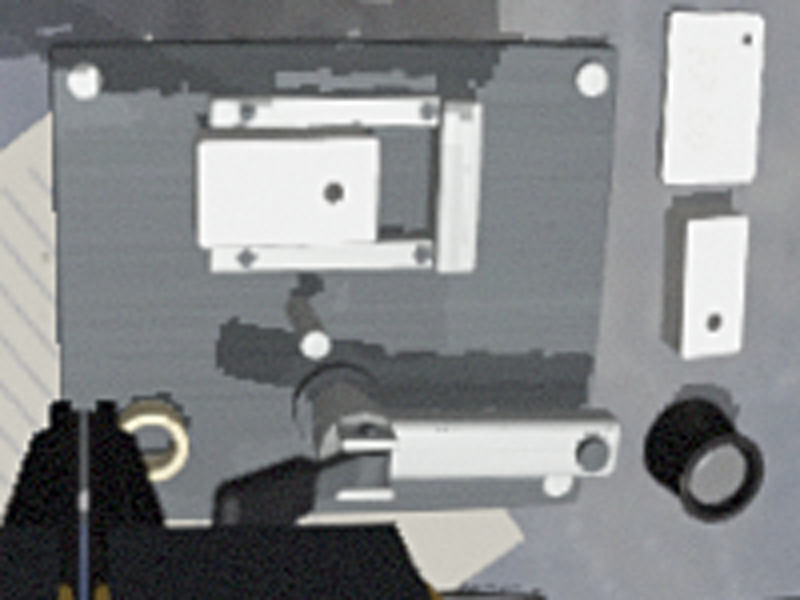

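```bash
cat >> h.py <<'E'
def wproj(m,X):
    c=np.atleast_2d(X)@m["R"].T+m["t"]; r=np.hypot(c[:,0],c[:,1]); th=np.arctan2(r,c[:,2]); f=m["mtx"][0,0]
    return m["mtx"][:2,2]+f*(th/r)[:,None]*c[:,:2]
def wback(m,uv,z):
    uv=np.atleast_2d(uv)-m["mtx"][:2,2]; r=np.hypot(*uv.T); th=r/m["mtx"][0,0]
    ray=np.c_[uv/r[:,None]*np.sin(th)[:,None],np.cos(th)]@m["R"]; C=-m["R"].T@m["t"]
    return C+((z-C[2])/ray[:,2])[:,None]*ray
E
python3 - <<'E'
from h import *
m=optics.camera_model("wrist")
c=lambda L:np.c_[(np.array(L)[:,0]+.5)/4-.5+260,(np.array(L)[:,1]+.5)/4-.5+140]
uv=c([(615,43),(52,45)])
P=np.array([(85,75,10),(-85,75,10)])
# also stop top corners & pin
uv=np.r_[uv,c([(481,103),(474,271),(443,101),(438,271),(315,345)])]; P=np.r_[P,[(37,60,25),(37,10,25),(25,60,25),(25,10,25),(-13,-4,44)]]
J=np.load("J.npy")
r=least_squares(lambda J:(wproj(m,j2w(J,P))-uv).ravel(),J);print(J,r.x,r.fun.round(2))
for n,p,z in [("far",(380,138),30),("far",(378,242),30),("near",(197,138),30),("near",(198,247),30),("strapend",(620,415),48),("strapend",(615,475),48)]:
    print(n,w2j(r.x,wback(m,c([p]),z)).round(1),w2j(J,wback(m,c([p]),z)).round(1))
tip=ctrl.state(); print(w2j(J,tip["eef_pos"]), wproj(m,tip["eef_pos"]-[0,0,25]))
E
```

```text
[ 5.15299581e+02 -2.87495562e+02 -6.36827222e-02] [ 5.14248589e+02 -2.86598069e+02 -6.72119150e-02] [ 1.19  0.33 -1.19  0.15  0.46 -0.61  0.2   0.14 -0.19 -0.11 -0.65  0.39
  0.35 -0.16]
far [[ 6.1 50.4 30. ]] [[ 5.1 51.2 30. ]]
far [[ 6.4 20.8 30. ]] [[ 5.3 21.6 30. ]]
near [[-44.6  51.1  30. ]] [[-45.5  52.1  30. ]]
near [[-44.5  20.5  30. ]] [[-45.5  21.5  30. ]]
strapend [[ 78.1 -27.6  48. ]] [[ 76.9 -27.   48. ]]
strapend [[ 79.  -46.8  48. ]] [[ 77.7 -46.3  48. ]]
[[-75.5331444   35.53815306 207.77405733]] [[281.77900627 243.49209855]]
```

>>> {"op": "step_arm", "data": {"targets": [[[0,-0.2,0],[0,0.8,0],1],[[0,0,0],[0,0.8,0],1],[[0,0,0],[0,0.8,0],1],[[0,0,0],[0,0.8,0],1],[[0,0,0],[0,0.8,0],1],[[0,0,0],[0,0,0],1]]}}

```text
t: 3.45
eef_pos: [438.1, -254.4, 84.8]
ee_rot: [-1.574, -0.003, -1.65]
force: [-0.3, -0.4, -0.7]
finger_gap: 0.6
```

Run:
```python
from h import *
np.save("J.npy",[514.8,-287.0,-0.065])
plan([-70,35,41],0)
```

```text
t 3.45 jig pos [[-78.7  27.5  84.8]] F [-0.3 -0.4 -0.7] gap 0.6
shift units (tool now): [-0.257  1.458  0.291] turn units [ 0.02  -0.1    0.018] shift after turn [-0.249  1.459  0.29 ]
```

>>> {"op": "step_arm", "data": {"targets": [[[0.02,-0.1,0],[-0.25,0,0.1],1],[[0,0,0],[-0.05,0.5,0],1],[[0,0,0],[-0.05,0.5,0],1],[[0,0,0],[0,0.2,0],1],[[0,0,0],[0,0,0],1]]}}

```text
t: 3.95
eef_pos: [443.7, -247.1, 51.1]
ee_rot: [-1.565, -0.007, -1.639]
force: [-0.9, -0.3, -0.3]
finger_gap: 0.9
```

Run:
```python
from h import *
plan([-60,35,41],0)
plan([-37,35,41],0)
print(np.rad2deg(ctrl.state()["ee_rot"]))
```

```text
t 3.95 jig pos [[-73.5  35.2  51.1]] F [-0.9 -0.3 -0.3] gap 0.9
shift units (tool now): [0.004 0.338 0.449] turn units [-0.044 -0.02   0.049] shift after turn [0.007 0.335 0.451]
t 3.95 jig pos [[-73.5  35.2  51.1]] F [-0.9 -0.3 -0.3] gap 0.9
shift units (tool now): [1.000e-03 3.430e-01 1.215e+00] turn units [-0.044 -0.02   0.049] shift after turn [0.007 0.335 1.217]
[-89.64346646  -0.39375716 -93.88441369]
```

>>> {"op": "step_arm", "data": {"targets": [[[-0.04,-0.02,0.05],[0,0.3,0.15],1],[[0,0,0],[0,0,0.2],1],[[0,0,0],[0,0,0.2],1],[[0,0,0],[0,0,0.15],1],[[0,0,0],[0,0,0.15],1]]}}

```text
t: 4.45
eef_pos: [473.0, -250.1, 43.7]
ee_rot: [-1.567, -0.002, -1.636]
force: [-0.3, 0.4, 0.1]
finger_gap: 0.5
```

Run:
```python
from h import *
plan([-37,35,41],0)
```

```text
t 4.45 jig pos [[-44.1  34.1  43.7]] F [-0.3  0.4  0.1] gap 0.5
shift units (tool now): [-0.03   0.091  0.238] turn units [-0.028  0.001  0.011] shift after turn [-0.03   0.09   0.238]
```

>>> {"op": "step_arm", "data": {"targets": [[[0,0,0],[-0.03,0,0.1],1],[[0,0,0],[0,0,0.1],1]]}}

```text
t: 4.65
eef_pos: [480.3, -249.8, 44.2]
ee_rot: [-1.566, -0.002, -1.635]
force: [0.4, -0.0, 0.1]
finger_gap: 0.1
```

>>> {"op": "step_arm", "data": {"targets": [[[0,0,0],[0,0,0.08],1]]}}

```text
t: 4.75
eef_pos: [483.0, -249.9, 44.3]
ee_rot: [-1.566, -0.002, -1.635]
force: [0.8, -0.6, -0.3]
finger_gap: 0.2
```

>>> {"op": "step_arm", "data": {"targets": [[[0,0,0],[0,0,0.08],1]]}}

```text
t: 4.85
eef_pos: [485.6, -250.1, 44.4]
ee_rot: [-1.566, -0.002, -1.635]
force: [-1.5, 1.1, 0.4]
finger_gap: 0.6
```

Run:
```python
from h import *
plan([-37,35,41],0)
p,d=optics.get_image("wrist"); cv2.imwrite("pics/w1.png",cv2.resize(p[100:300,220:480,::-1],None,fx=3,fy=3,interpolation=cv2.INTER_CUBIC))
```

```text
t 4.85 jig pos [[-31.5  35.   44.4]] F [-1.5  1.1  0.4] gap 0.6
shift units (tool now): [-0.002  0.111 -0.183] turn units [-0.034  0.004  0.015] shift after turn [-0.002  0.112 -0.182]
```

View pics/w1.png

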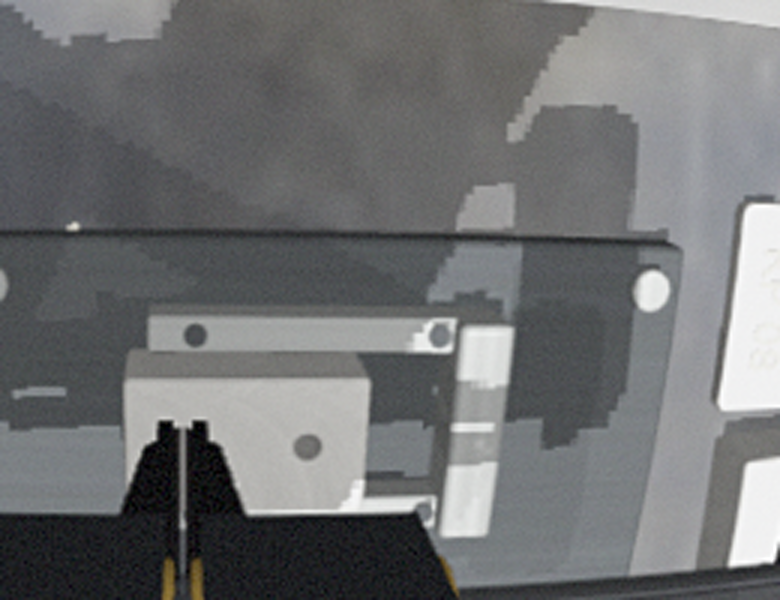

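Run:
```python
from h import *
m=optics.camera_model("wrist"); J=np.load("J.npy"); s=ctrl.state()
c=lambda L:np.c_[(np.array(L)[:,0]+.5)/3-.5+220,(np.array(L)[:,1]+.5)/3-.5+100]
ic=lambda uv:(uv-[220,100]+.5)*3-.5
print(s["eef_pos"],s["ee_rot"], -m["R"].T@m["t"])
for P in [(0,0,-25),(0,0,0),(0,10,-25),(12,10,-25),(-12,10,-25)]:
    print(P,ic(wproj(m,s["eef_pos"]+P)))
print("jig pts: block home near top",ic(wproj(m,j2w(J,[(-25,50,30),(-25,20,30),(25,50,30),(25,60,25),(25,10,25),(85,75,10),(-44.5,50,30)]))))
for p,z in [((125,378),30),((370,378),30),((458,327),25),((445,535),25),((680,243),10)]: print(p,w2j(J,wback(m,c([p]),z)).round(1))
```

```text
[ 485.96665906 -250.1525865    44.48039046] [-1.56547818 -0.00224736 -1.6350957 ] [ 489.31225356 -169.35867143  212.63157392]
(0, 0, -25) [[185.54362335 431.16217785]]
(0, 0, 0) [[186.70347049 481.65045902]]
(0, 10, -25) [[182.57578419 387.50279899]]
(12, 10, -25) [[239.38203881 383.92013145]]
(-12, 10, -25) [[125.86846861 390.94191662]]
jig pts: block home near top [[217.17896729 381.48476881]
 [215.13959437 515.37788337]
 [460.360138   379.83830339]
 [457.95021401 326.07270467]
 [435.81280063 539.78972397]
 [683.54911376 246.02099098]
 [119.20831923 381.50467536]]
(125, 378) [[-43.3  50.7  30. ]]
(370, 378) [[ 5.9 50.6 30. ]]
(458, 327) [[25.  59.8 25. ]]
(445, 535) [[27.  11.1 25. ]]
(680, 243) [[83.9 75.7 10. ]]
```

Run:
```python
from h import *
m=optics.camera_model("wrist"); J=np.load("J.npy"); s=ctrl.state()
p,d=optics.get_image("wrist")
def P3(u,v):
    D=np.array([u,v])-m["mtx"][:2,2]; r=np.hypot(*D); th=r/m["mtx"][0,0]; ray=np.r_[D/r*np.sin(th),np.cos(th)]; X=ray*d[v,u]/ray[2]
    return w2j(J,m["R"].T@(X-m["t"]))[0].round(1)
for u in (270,274,276,280,284,288,292):
  for v in (238,242,246,250,260): print(u,v,P3(u,v))
p,d=optics.get_image("scene"); cv2.imwrite("pics/s1.png",cv2.resize(p[160:310,180:360,::-1],None,fx=4,fy=4,interpolation=cv2.INTER_CUBIC))
p,d=optics.get_image("top"); cv2.imwrite("pics/t1.png",cv2.resize(p[165:285,245:395,::-1],None,fx=5,fy=5,interpolation=cv2.INTER_CUBIC))
```

```text
270 238 [-38.2  42.8  30. ]
270 242 [-38.2  40.6  30.9]
270 246 [-38.3  37.9  30.7]
270 250 [-37.5  46.9  57. ]
270 260 [-37.3  46.7  68.8]
274 238 [-35.8  42.9  30.1]
274 242 [-35.6  46.7  45.6]
274 246 [-35.5  47.1  52.2]
274 250 [-35.5  46.7  56.6]
274 260 [-35.3  46.7  68.8]
276 238 [-34.6  42.7  29.6]
276 242 [-34.5  47.   46.3]
276 246 [-34.4  47.4  52.9]
276 250 [-34.4  46.8  56.8]
276 260 [-34.3  47.   69.3]
280 238 [-32.2  42.8  30. ]
280 242 [-32.2  40.   29.5]
280 246 [-32.3  45.   47.4]
280 250 [-32.3  45.4  53.8]
280 260 [-32.4  44.8  64.9]
284 238 [-29.8  43.   30.5]
284 242 [-30.   46.6  45.6]
284 246 [-30.1  46.6  51. ]
284 250 [-30.2  46.8  56.8]
284 260 [-30.4  45.4  66. ]
288 238 [-27.4  43.3  31.1]
288 242 [-27.8  46.8  45.9]
288 246 [-28.   46.3  50.4]
288 250 [-28.1  46.5  56.2]
288 260 [-28.5  46.6  68.6]
292 238 [-24.9  42.5  29.2]
292 242 [-24.9  40.5  30.7]
292 246 [-24.8  37.3  29.5]
292 250 [-26.   46.5  56.4]
292 260 [-26.5  46.9  69.3]
```

View pics/s1.png

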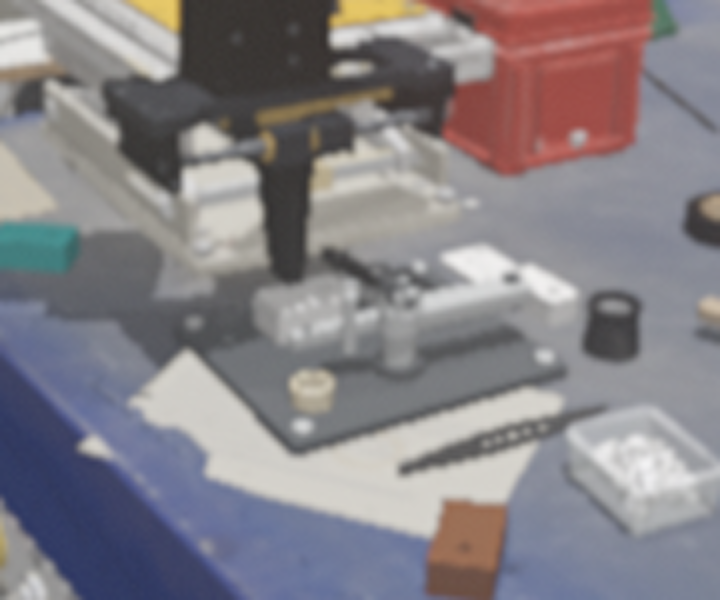

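View pics/t1.png

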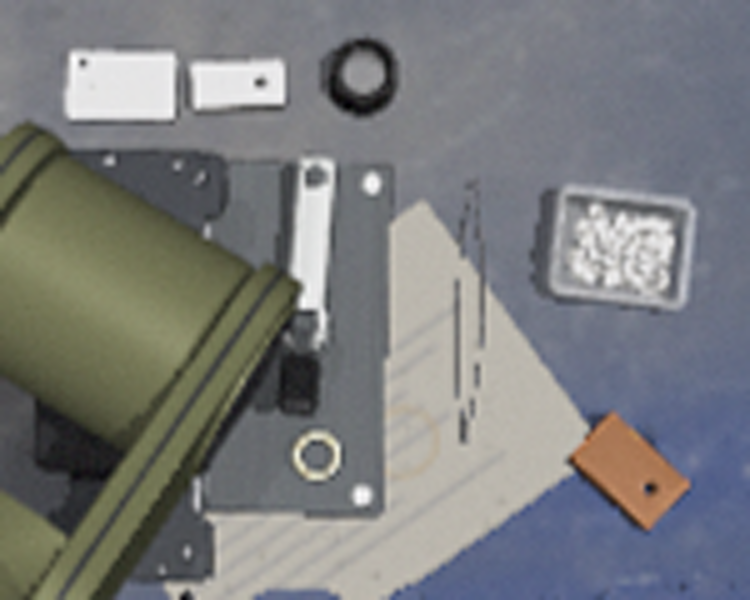

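Run:
```python
from h import *
m=optics.camera_model("scene"); J=np.load("J.npy"); s=ctrl.state(); e=s["eef_pos"]
for z in (-25,0,25): print(z,(proj(m,e+[0,0,z])-[180,160]+.5)*4-.5)
print((proj(m,j2w(J,[(-85,-75,10),(85,-75,10),(-44,20,30)]))-[180,160]+.5)*4-.5)
mt=optics.camera_model("top")
print(s["q"])
```

```text
-25 [[285.20438246 315.26026206]]
0 [[285.0217171  275.06291341]]
25 [[284.83510623 233.99731295]]
[[293.77069712 445.36501901]
 [569.26206021 363.42443632]
 [278.15790165 313.57108602]]
[-5.74390510e-01  6.64150150e-02  2.02195459e+00  6.27793033e-04
  1.04823329e+00 -5.10257924e-01]
```

```bash
python3 - <<'E'
from h import *
print(ctrl.tcp_to_tips,[a for a in dir(ctrl) if a[0]!='_'])
s=ctrl.state(); e=s["eef_pos"]
m=optics.camera_model("scene");w=optics.camera_model("wrist")
for dy in (0,10,12):
  for z in (-15,-10,-5,0,5): print(dy,z,"scene row",((proj(m,e+[0,-dy,z])-[180,160]+.5)*4-.5)[0,1].round(),"wrist row",((wproj(w,e+[0,dy,z])-[220,100]+.5)*3-.5)[0,1].round())
E
python3 - <<'E'
import cv2
p=cv2.imread("pics/w1.png"); cv2.imwrite("pics/w1z.png",cv2.resize(p[380:540,80:300],None,fx=3.5,fy=3.5))
E
```

```text
25.0 ['MotionError', 'state', 'tcp_to_tips']
0 -15 scene row 299.0 wrist row 450.0
0 -10 scene row 291.0 wrist row 460.0
0 -5 scene row 283.0 wrist row 471.0
0 0 scene row 275.0 wrist row 482.0
0 5 scene row 267.0 wrist row 493.0
10 -15 scene row 306.0 wrist row 405.0
10 -10 scene row 298.0 wrist row 414.0
10 -5 scene row 290.0 wrist row 423.0
10 0 scene row 282.0 wrist row 433.0
10 5 scene row 273.0 wrist row 444.0
12 -15 scene row 307.0 wrist row 395.0
12 -10 scene row 299.0 wrist row 404.0
12 -5 scene row 291.0 wrist row 414.0
12 0 scene row 283.0 wrist row 424.0
12 5 scene row 275.0 wrist row 434.0
```

View pics/w1z.png

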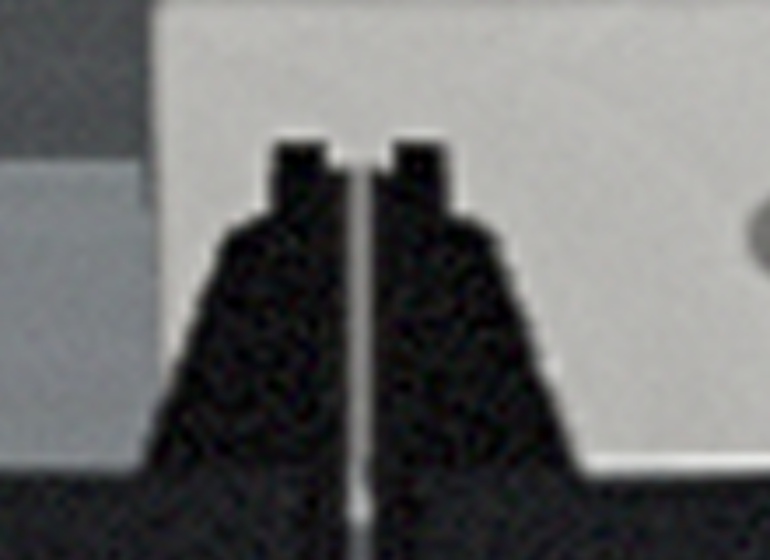

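>>> {"op": "step_arm", "data": {"targets": [[[0,0,0],[0,-0.1,-0.5],1],[[0,0,0],[0,0,-0.5],1],[[0,0,0],[0,0,-0.4],1],[[0,0,0],[0,0,0],1]]}}

```text
t: 5.45
eef_pos: [440.7, -246.9, 46.6]
ee_rot: [-1.567, -0.002, -1.635]
force: [0.0, 0.4, 0.0]
finger_gap: 0.6
```

Run:
```python
from h import *
plan([-68,35,25],0)
```

```text
t 5.45 jig pos [[-76.5  35.2  46.6]] F [0.  0.4 0. ] gap 0.6
shift units (tool now): [0.004 0.722 0.281] turn units [-0.029  0.004  0.012] shift after turn [0.005 0.721 0.284]
```

>>> {"op": "step_arm", "data": {"targets": [[[0,0,0],[0,0.25,0],1],[[0,0,0],[0,0.25,0],1]]}}

```text
t: 5.65
eef_pos: [441.4, -247.7, 32.1]
ee_rot: [-1.564, -0.003, -1.636]
force: [-0.9, 0.1, 0.4]
finger_gap: 0.3
```

>>> {"op": "step_arm", "data": {"targets": [[[0,0,0],[0,0.15,0],1],[[0,0,0],[0,0,0],1]]}}

```text
t: 5.85
eef_pos: [440.9, -247.1, 25.3]
ee_rot: [-1.566, -0.002, -1.636]
force: [0.1, 0.5, 0.1]
finger_gap: 0.6
```

Run:
```python
from h import *
plan([-68,35,25],0)
p,d=optics.get_image("wrist"); cv2.imwrite("pics/w2.png",cv2.resize(p[140:290,220:400,::-1],None,fx=4,fy=4,interpolation=cv2.INTER_CUBIC))
p,d=optics.get_image("scene"); cv2.imwrite("pics/s2.png",cv2.resize(p[180:280,200:340,::-1],None,fx=5.5,fy=5.5,interpolation=cv2.INTER_CUBIC))
```

```text
t 5.85 jig pos [[-76.3  35.   25.3]] F [0.1 0.5 0.1] gap 0.6
shift units (tool now): [-0.001  0.012  0.277] turn units [-0.035 -0.001  0.013] shift after turn [-0.001  0.011  0.277]
```

View pics/w2.png

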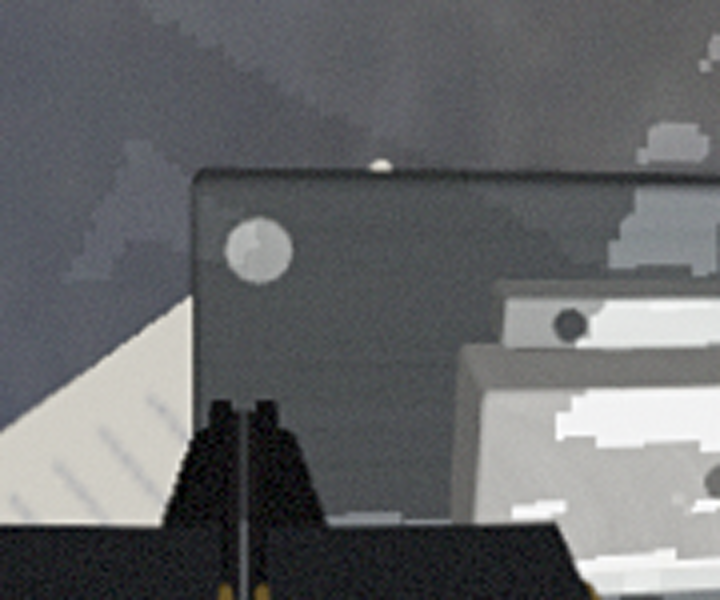

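View pics/s2.png

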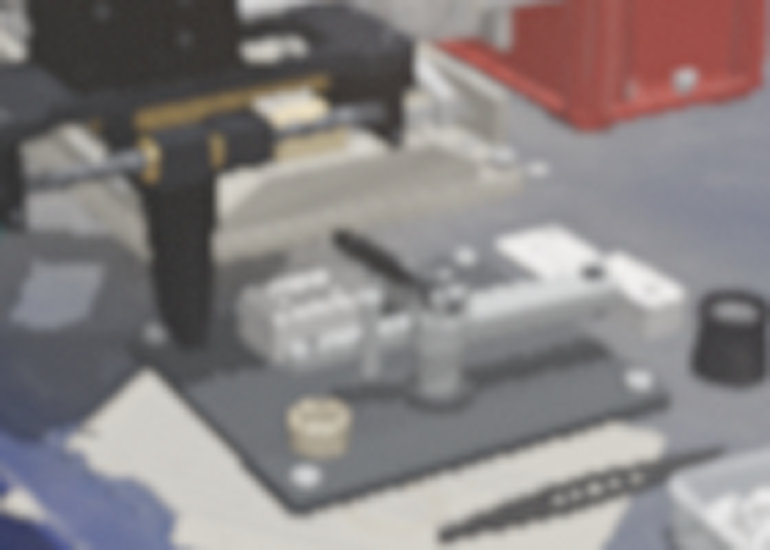

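>>> {"op": "step_arm", "data": {"targets": [[[0,0,0],[0,0,0.25],1],[[0,0,0],[0,0,0.25],1],[[0,0,0],[0,0,0.2],1],[[0,0,0],[0,0,0.15],1],[[0,0,0],[0,0,0.1],1]]}}

```text
t: 6.45
eef_pos: [473.4, -249.9, 27.1]
ee_rot: [-1.564, -0.003, -1.636]
force: [-0.2, 0.3, -1.0]
finger_gap: 0.7
```

>>> {"op": "step_arm", "data": {"targets": [[[0,0,0],[0,0,0.1],1],[[0,0,0],[0,0,0.1],1]]}}

```text
t: 6.65
eef_pos: [479.7, -250.2, 27.1]
ee_rot: [-1.565, -0.003, -1.635]
force: [-1.3, 0.7, 0.4]
finger_gap: 0.5
```

Run:
```python
from h import *
plan([-35,35,25],0)
p,d=optics.get_image("wrist"); cv2.imwrite("pics/w3.png",cv2.resize(p[140:290,240:420,::-1],None,fx=4,fy=4,interpolation=cv2.INTER_CUBIC))
```

```text
t 6.65 jig pos [[-37.4  34.5  27.1]] F [-1.3  0.7  0.4] gap 0.5
shift units (tool now): [-0.018  0.07   0.081] turn units [-0.044  0.004  0.022] shift after turn [-0.018  0.069  0.081]
```

View pics/w3.png

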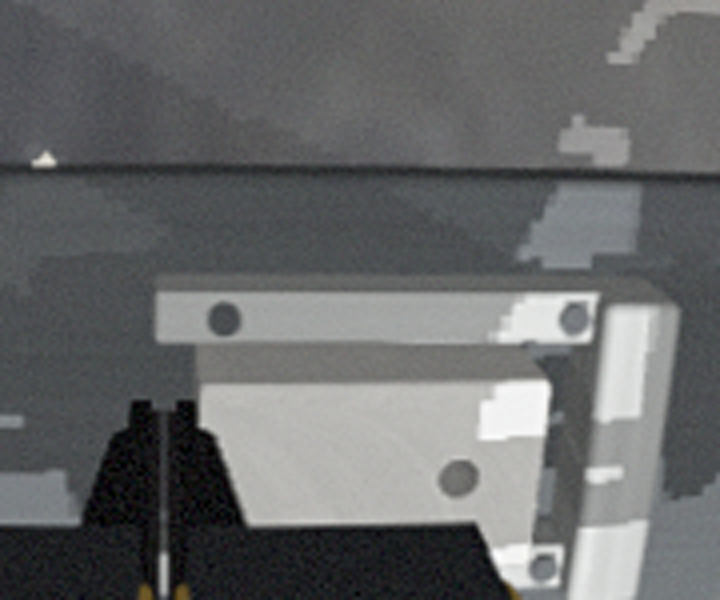

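>>> {"op": "step_arm", "data": {"targets": [[[0,0,0],[0,0.03,0.1],1],[[0,0,0],[0,0.03,0.1],1]]}}

```text
t: 6.9
eef_pos: [486.2, -250.7, 25.4]
ee_rot: [-1.564, -0.003, -1.635]
force: [-1.6, -0.1, 0.9]
finger_gap: 0.1
```

>>> {"op": "step_arm", "data": {"targets": [[[0,0,0],[0,0,0.1],1]]}}

```text
t: 7.0
eef_pos: [488.3, -250.7, 25.2]
ee_rot: [-1.567, -0.003, -1.635]
force: [-10.6, -0.0, 6.9]
finger_gap: 0.1
```

>>> {"op": "step_arm", "data": {"targets": [[[0,0,0],[0,0,0.1],1]]}}

```text
t: 7.1
eef_pos: [488.3, -250.6, 24.9]
ee_rot: [-1.576, -0.002, -1.634]
force: [-17.3, -0.4, 12.3]
finger_gap: 0.2
```

>>> {"op": "step_arm", "data": {"targets": [[[0,0,0],[0,0,0.1],1]]}}

```text
t: 7.2
eef_pos: [488.2, -250.5, 24.7]
ee_rot: [-1.585, -0.001, -1.633]
force: [-11.1, 0.1, 9.6]
finger_gap: 0.6
```

>>> {"op": "step_arm", "data": {"targets": [[[0,0,0],[0,0,-0.3],1],[[0,0,0],[0,0,-0.5],1],[[0,0,0],[0,0,0],1]]}}

```text
t: 7.5
eef_pos: [463.2, -248.9, 24.7]
ee_rot: [-1.584, -0.001, -1.633]
force: [0.6, 0.0, -0.4]
finger_gap: 0.6
```

Run:
```python
from h import *
plan([-60,35,100],0)
m=optics.camera_model("wrist"); np.savez("m4.npz",**m)
p,d=optics.get_image("wrist"); cv2.imwrite("pics/w4.png",cv2.resize(p[140:290,250:430,::-1],None,fx=4,fy=4,interpolation=cv2.INTER_CUBIC))
```

```text
t 7.5 jig pos [[-54.   34.7  24.7]] F [ 0.6  0.  -0.4] gap 0.6
shift units (tool now): [-0.011 -2.507 -0.235] turn units [0.096 0.019 0.005] shift after turn [-0.012 -2.51  -0.201]
```

View pics/w4.png

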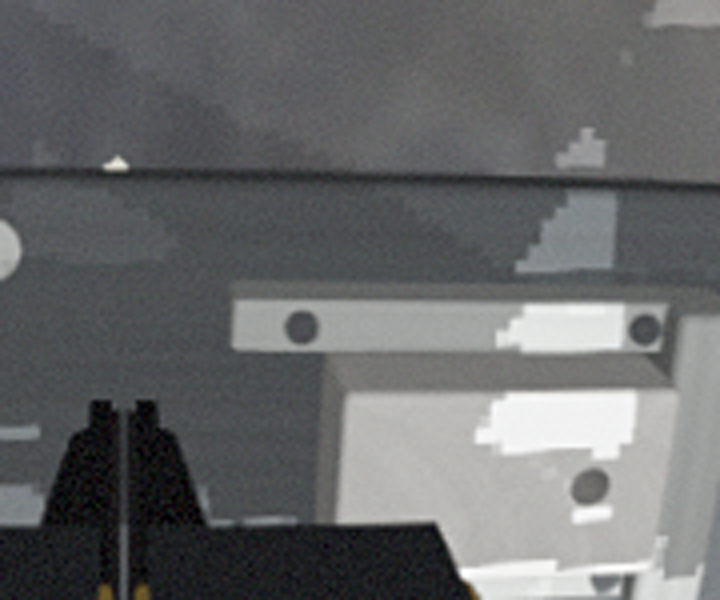

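>>> {"op": "step_arm", "data": {"targets": [[[0.1,0,0],[0,-0.6,-0.2],1],[[0,0,0],[0,-0.9,0],1],[[0,0,0],[0,-0.9,0],1],[[0,0,0],[0,-0.9,0],1],[[0,0,0],[0,-0.6,0],1],[[0,0.9,0],[0,0,0],1],[[0,0.9,0],[0,0,0],1],[[0,0.9,0],[0,0,0],1],[[0,0.9,0],[0,0,0],1],[[0,0.9,0],[0,0,0],1],[[0,0.9,0],[0,0,0],1],[[0,0.9,0],[0,0,0],1],[[0,0.9,0],[0,0,0],1],[[0,0.9,0],[0,0,0],1],[[0,0.9,0],[0,0,0],1],[[0,0.9,0],[0,0,0],1],[[0,0.9,0],[0,0,0],1],[[0,0,0],[0,0,0],1]]}}

```text
t: 9.35
eef_pos: [463.3, -249.5, 151.1]
ee_rot: [-1.565, 0.024, 3.078]
force: [0.2, 0.7, -0.1]
finger_gap: 0.4
```

Run:
```python
from h import *
plan([62,-68,130],-92)
```

```text
t 9.35 jig pos [[-53.8  34.1 151.1]] F [ 0.2  0.7 -0.1] gap 0.4
shift units (tool now): [-3.837  0.816  3.403] turn units [-0.041  0.258 -0.173] shift after turn [-3.976  0.703  3.267]
```

>>> {"op": "step_arm", "data": {"targets": [[[-0.04,0.25,-0.17],[0,0,0],1],[[0,0,0],[-0.9,0,0.75],1],[[0,0,0],[-0.9,0,0.75],1],[[0,0,0],[-0.9,0,0.75],1],[[0,0,0],[-0.9,0,0.75],1],[[0,0,0],[-0.2,0.2,0.2],1],[[0,0,0],[0,0,0],1]]}}

```text
t: 10.05
eef_pos: [572.3, -358.4, 144.4]
ee_rot: [-1.571, 0.003, 3.062]
force: [-0.0, 0.8, -0.5]
finger_gap: 0.3
```

Run:
```python
from h import *
plan([62,-68,130],-92)
m=optics.camera_model("wrist"); np.savez("m5.npz",**m)
p,d=optics.get_image("wrist"); cv2.imwrite("pics/w5.png",p[:,:,::-1])
```

```text
t 10.05 jig pos [[ 62.  -67.5 144.4]] F [-0.   0.8 -0.5] gap 0.3
shift units (tool now): [0.002 0.48  0.018] turn units [-0.     0.145 -0.022] shift after turn [0.    0.48  0.018]
```

View pics/w5.png

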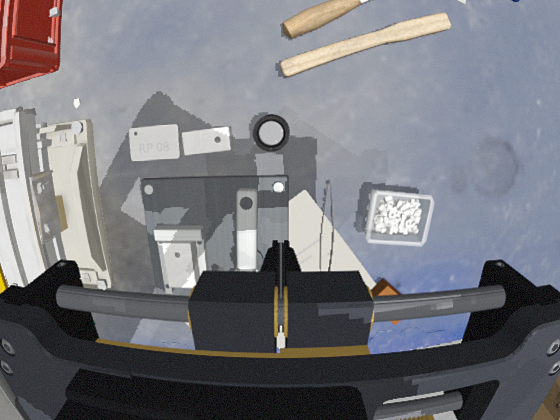

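>>> {"op": "step_arm", "data": {"targets": [[[0,0.14,0],[0,0.7,0],1],[[0,0,0],[0,0.7,0],1],[[0,0,0],[0,0.7,0],1],[[0,0,0],[0,0.7,0],1],[[0,0,0],[0,0.3,0],1],[[0,0,0],[0,0,0],1]]}}

```text
t: 10.7
eef_pos: [569.1, -352.8, 52.1]
ee_rot: [-1.571, 0.005, 3.049]
force: [-0.5, 0.9, 0.0]
finger_gap: 0.6
```

Run:
```python
from h import *
plan([62,-60,39],-92)
p,d=optics.get_image("wrist"); cv2.imwrite("pics/w6.png",cv2.resize(p[140:290,180:360,::-1],None,fx=4,fy=4,interpolation=cv2.INTER_CUBIC))
```

```text
t 10.7 jig pos [[ 58.5 -62.1  52.1]] F [-0.5  0.9  0. ] gap 0.6
shift units (tool now): [-0.113  0.436 -0.073] turn units [ 0.     0.053 -0.035] shift after turn [-0.115  0.435 -0.074]
```

View pics/w6.png

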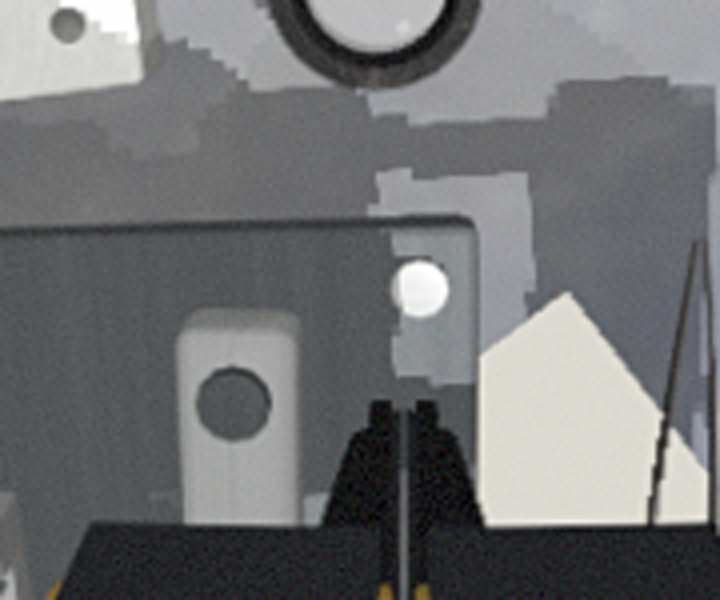

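>>> {"op": "step_arm", "data": {"targets": [[[0,0,0],[-0.08,0.25,0.05],1],[[0,0,0],[0,0.15,0.03],1],[[0,0,0],[0,0,-0.1],1],[[0,0,0],[0,0,-0.1],1]]}}

```text
t: 11.15
eef_pos: [574.4, -351.0, 44.3]
ee_rot: [-1.567, 0.011, 3.049]
force: [0.3, -0.3, -0.1]
finger_gap: 0.6
```

Run:
```python
from h import *
plan([62,-55,39],-92)
```

```text
t 11.15 jig pos [[ 63.6 -60.   44.3]] F [ 0.3 -0.3 -0.1] gap 0.6
shift units (tool now): [ 0.059  0.176 -0.165] turn units [-0.026  0.054 -0.081] shift after turn [ 0.059  0.177 -0.164]
```

>>> {"op": "step_arm", "data": {"targets": [[[0,0,-0.08],[0.05,0.2,0],1],[[0,0,0],[0,0.05,-0.1],1],[[0,0,0],[0,0,-0.1],1]]}}

```text
t: 11.45
eef_pos: [574.1, -344.8, 37.1]
ee_rot: [-1.566, 0.001, 3.05]
force: [1.0, -2.3, 0.0]
finger_gap: 0.5
```

Run:
```python
from h import *
plan([62,-52,39],-92)
```

```text
t 11.45 jig pos [[ 62.9 -53.9  37.1]] F [ 1.  -2.3  0. ] gap 0.5
shift units (tool now): [ 0.032 -0.063 -0.061] turn units [-0.036  0.056 -0.006] shift after turn [ 0.033 -0.063 -0.061]
```

>>> {"op": "step_arm", "data": {"targets": [[[0,-0.5,0],[-0.04,-0.04,-0.15],1],[[0,-0.5,0],[-0.04,-0.02,-0.15],1],[[0,-0.5,0],[-0.04,0,-0.15],1],[[0,-0.5,0],[-0.04,0,-0.15],1]]}}

```text
t: 11.85
eef_pos: [578.4, -327.9, 38.6]
ee_rot: [-1.562, -0.002, -2.944]
force: [-0.0, -3.0, -1.4]
finger_gap: 0.3
```

```bash
cat >> h.py <<'E'
def arc(q,r=63,o=17,z=39):
    import math
    print("q",q); plan([r*math.sin(q)+o*math.cos(q),-35+r*math.cos(q)-o*math.sin(q),z],-math.degrees(q))
E
python3 - <<'E'
from h import *
arc(1.35)
E
```

```text
q 1.35
t 11.85 jig pos [[ 66.2 -36.6  38.6]] F [-0.  -3.  -1.4] gap 0.3
shift units (tool now): [ 0.041 -0.012  0.029] turn units [-0.066  0.303  0.012] shift after turn [ 0.04  -0.012  0.031]
```

>>> {"op": "step_arm", "data": {"targets": [[[0,-0.4,0],[-0.02,0,-0.15],1],[[0,-0.5,0],[-0.04,0,-0.15],1],[[0,-0.5,0],[-0.04,0,-0.15],1],[[0,-0.5,0],[-0.04,0,-0.15],1],[[0,-0.5,0],[-0.04,0,-0.15],1],[[0,-0.5,0],[-0.04,0,-0.15],1]]}}

```text
t: 12.45
eef_pos: [575.8, -301.9, 38.9]
ee_rot: [-1.555, -0.008, -2.52]
force: [1.1, -1.6, -1.3]
finger_gap: 0.6
```

Run:
```python
from h import *
arc(0.9)
```

```text
q 0.9
t 12.45 jig pos [[ 61.8 -10.9  38.9]] F [ 1.1 -1.6 -1.3] gap 0.6
shift units (tool now): [ 0.012 -0.004 -0.085] turn units [-0.112  0.111  0.053] shift after turn [ 0.013 -0.003 -0.085]
```

>>> {"op": "step_arm", "data": {"targets": [[[-0.1,-0.4,0.05],[-0.04,0,-0.17],1],[[0,-0.5,0],[-0.04,0,-0.17],1],[[0,-0.5,0],[-0.04,0,-0.17],1],[[0,-0.5,0],[-0.04,0,-0.16],1],[[0,-0.5,0],[-0.04,0,-0.16],1],[[0,-0.5,0],[-0.04,0,-0.16],1]]}}

```text
t: 13.05
eef_pos: [562.1, -277.2, 40.0]
ee_rot: [-1.56, -0.004, -2.097]
force: [1.5, -2.3, 0.2]
finger_gap: 0.7
```

Run:
```python
from h import *
arc(0.5)
p,d=optics.get_image("wrist"); cv2.imwrite("pics/w7.png",p[:,:,::-1])
```

```text
q 0.5
t 13.05 jig pos [[46.6 12.9 40. ]] F [ 1.5 -2.3  0.2] gap 0.7
shift units (tool now): [ 0.043  0.035 -0.033] turn units [-0.076  0.277  0.027] shift after turn [ 0.045  0.035 -0.031]
```

View pics/w7.png

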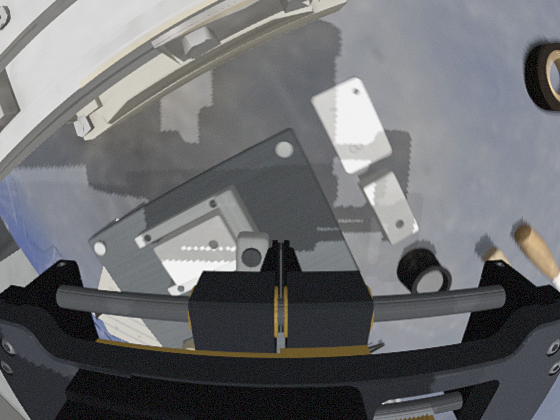

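>>> {"op": "step_arm", "data": {"targets": [[[-0.07,-0.3,0.03],[0,0.03,-0.15],1],[[0,-0.4,0],[-0.03,0,-0.15],1],[[0,-0.5,0],[-0.04,0,-0.15],1],[[0,-0.5,0],[-0.04,0,-0.15],1],[[0,-0.5,0],[-0.04,0,-0.15],1]]}}

```text
t: 13.6
eef_pos: [547.2, -264.6, 42.2]
ee_rot: [-1.559, -0.002, -1.782]
force: [1.9, -0.8, -1.0]
finger_gap: 0.8
```

Run:
```python
from h import *
arc(0.2)
arc(0.0)
```

```text
q 0.2
t 13.6 jig pos [[30.8 24.5 42.2]] F [ 1.9 -0.8 -1. ] gap 0.8
shift units (tool now): [ 0.044  0.107 -0.051] turn units [-0.083  0.382  0.014] shift after turn [ 0.046  0.107 -0.047]
q 0.0
t 13.6 jig pos [[30.8 24.5 42.2]] F [ 1.9 -0.8 -1. ] gap 0.8
shift units (tool now): [-0.05   0.102 -0.475] turn units [-0.081 -1.05   0.022] shift after turn [-0.118  0.107 -0.461]
```

>>> {"op": "step_arm", "data": {"targets": [[[-0.08,-0.35,0.02],[0,0.08,-0.13],1],[[0,-0.35,0],[-0.03,0.05,-0.13],1],[[0,-0.35,0],[-0.03,0,-0.13],1]]}}

```text
t: 13.9
eef_pos: [540.0, -261.4, 41.9]
ee_rot: [-1.561, -0.001, -1.634]
force: [1.6, -0.3, -1.6]
finger_gap: 0.4
```

>>> {"op": "step_arm", "data": {"targets": [[[0,0,0],[0,0,-0.1],1]]}}

```text
t: 14.0
eef_pos: [537.5, -260.9, 42.3]
ee_rot: [-1.559, -0.001, -1.635]
force: [1.6, 1.6, -1.0]
finger_gap: 0.4
```

>>> {"op": "step_arm", "data": {"targets": [[[0,0,0],[0,0,-0.1],1]]}}

```text
t: 14.1
eef_pos: [534.8, -260.4, 42.4]
ee_rot: [-1.558, -0.001, -1.637]
force: [1.7, 1.0, -1.2]
finger_gap: 0.1
```

>>> {"op": "step_arm", "data": {"targets": [[[0,0,0],[0,0,-0.1],1]]}}

```text
t: 14.2
eef_pos: [531.8, -259.9, 42.3]
ee_rot: [-1.558, -0.0, -1.638]
force: [2.4, 1.0, 1.4]
finger_gap: 0.5
```

Run:
```python
from h import *
arc(0.0)
p,d=optics.get_image("wrist"); cv2.imwrite("pics/w8.png",cv2.resize(p[140:290,180:360,::-1],None,fx=4,fy=4,interpolation=cv2.INTER_CUBIC))
p,d=optics.get_image("scene"); cv2.imwrite("pics/s8.png",cv2.resize(p[180:280,220:340,::-1],None,fx=6,fy=6,interpolation=cv2.INTER_CUBIC))
```

```text
q 0.0
t 14.2 jig pos [[15.3 28.2 42.3]] F [2.4 1.  1.4] gap 0.5
shift units (tool now): [0.005 0.112 0.057] turn units [-0.092 -0.016  0.001] shift after turn [0.005 0.111 0.058]
```

View pics/w8.png

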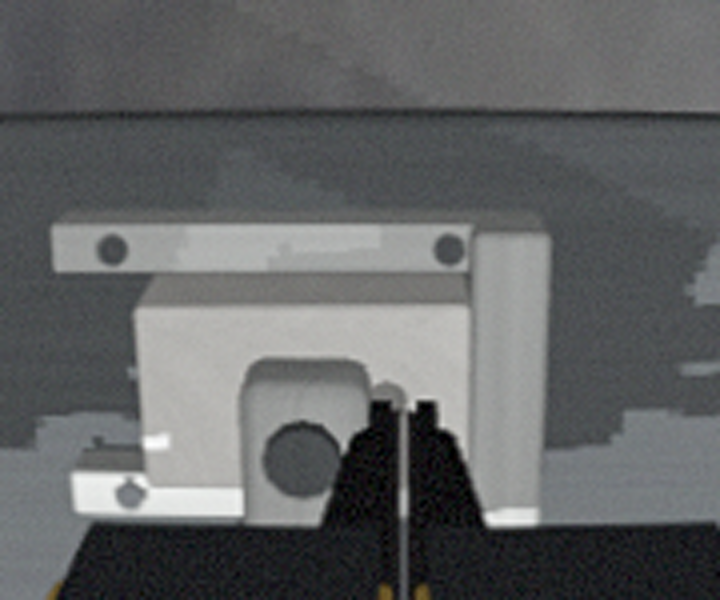

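View pics/s8.png

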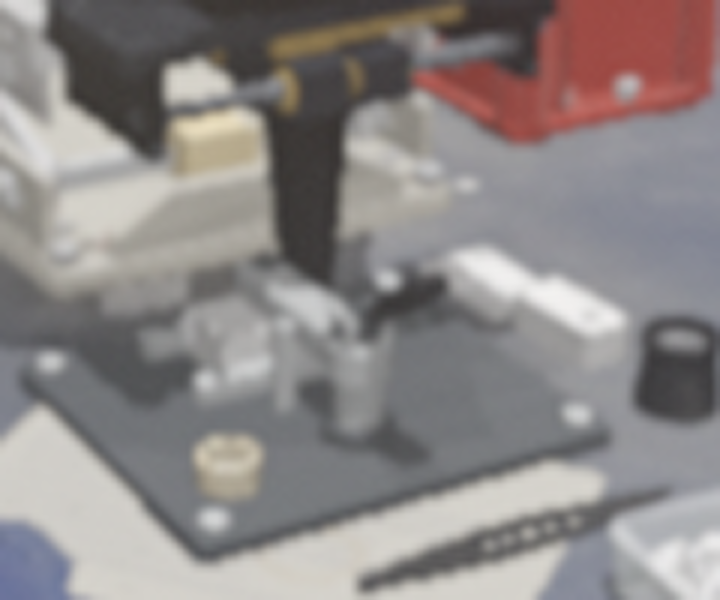

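>>> {"op": "step_arm", "data": {"targets": [[[-0.08,0,0],[0,0.08,-0.06],1]]}}

```text
t: 14.4
eef_pos: [531.0, -260.4, 41.4]
ee_rot: [-1.567, -0.001, -1.639]
force: [4.2, 4.6, 11.3]
finger_gap: 0.5
```

>>> {"op": "step_arm", "data": {"targets": [[[0,0,0],[0,0,-0.08],1]]}}

```text
t: 14.5
eef_pos: [530.8, -260.6, 42.4]
ee_rot: [-1.562, -0.002, -1.64]
force: [10.6, 0.9, -7.1]
finger_gap: 0.5
```

>>> {"op": "step_arm", "data": {"targets": [[[0,0,0],[0,0,-0.08],1]]}}

```text
t: 14.6
eef_pos: [530.8, -260.6, 42.5]
ee_rot: [-1.556, -0.002, -1.641]
force: [11.4, 1.4, -8.4]
finger_gap: 0.3
```

>>> {"op": "step_arm", "data": {"targets": [[[0,0,0],[0,0,0.25],1],[[0,0,0],[0,-0.5,0.3],1],[[0,0,0],[0,-0.9,0],1],[[0,0,0],[0,-0.9,0],1],[[0,0,0],[0,-0.9,0],1],[[0,0,0],[0,-0.9,0],1],[[0,0,0],[0,0,0],1]]}}

```text
t: 15.3
eef_pos: [546.3, -262.7, 173.1]
ee_rot: [-1.565, -0.004, -1.641]
force: [0.8, -0.4, -0.1]
finger_gap: 0.5
```

Run:
```python
from h import *
plan([0,-72,125],0)
m=optics.camera_model("wrist"); np.savez("m9.npz",**m)
p,d=optics.get_image("wrist"); cv2.imwrite("pics/w9.png",cv2.resize(p[140:290,180:360,::-1],None,fx=4,fy=4,interpolation=cv2.INTER_CUBIC))
```

```text
t 15.3 jig pos [[ 29.9  26.3 173.1]] F [ 0.8 -0.4 -0.1] gap 0.5
shift units (tool now): [ 3.277  1.612 -0.987] turn units [-0.041 -0.039  0.03 ] shift after turn [ 3.278  1.604 -0.995]
```

View pics/w9.png

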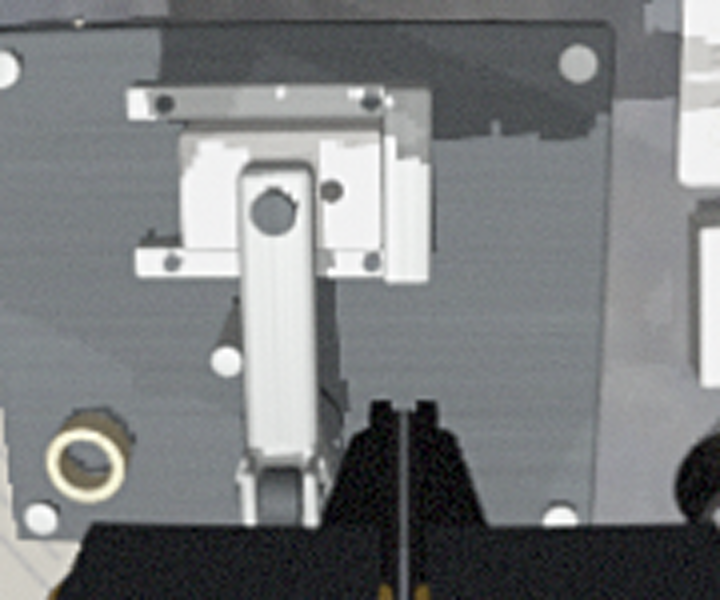

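>>> {"op": "step_arm", "data": {"targets": [[[0,0,0],[0.8,0,-0.25],1],[[0,0,0],[0.8,0,-0.25],1],[[0,0,0],[0.8,0,-0.25],1],[[0,0,0],[0.8,0.2,-0.25],1],[[-0.04,0,0.03],[0.15,0.5,0],1],[[0,0,0],[0,0,0],1]]}}

```text
t: 15.95
eef_pos: [504.4, -360.8, 142.4]
ee_rot: [-1.586, 0.008, -1.64]
force: [0.1, -0.3, 0.5]
finger_gap: 0.2
```

Run:
```python
from h import *
plan([0,-74,110],0)
m=optics.camera_model("wrist"); np.savez("m10.npz",**m)
p,d=optics.get_image("wrist"); cv2.imwrite("pics/w10.png",cv2.resize(p[140:290,180:360,::-1],None,fx=4,fy=4,interpolation=cv2.INTER_CUBIC))
```

```text
t 15.95 jig pos [[ -5.6 -74.3 142.4]] F [ 0.1 -0.3  0.5] gap 0.2
shift units (tool now): [-0.004  1.076  0.202] turn units [ 0.107 -0.028 -0.054] shift after turn [-0.011  1.079  0.186]
```

View pics/w10.png

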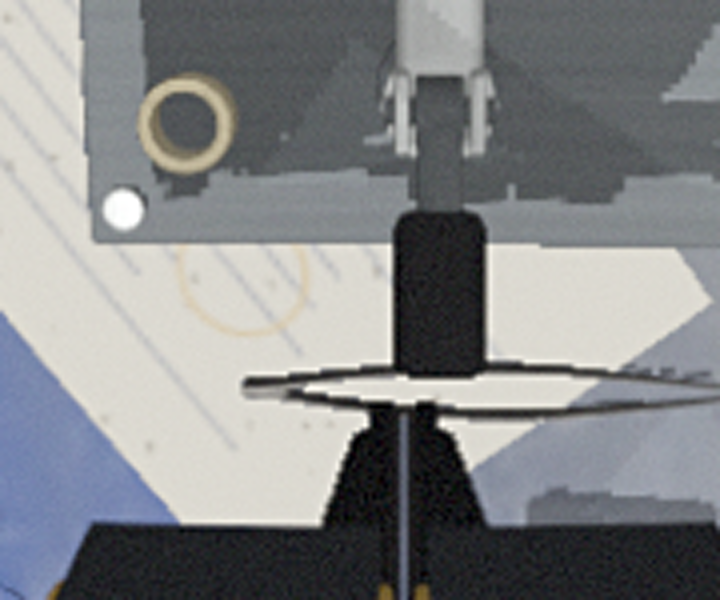

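>>> {"op": "step_arm", "data": {"targets": [[[0.1,-0.03,-0.05],[0,0,0.2],1],[[0,0,0],[0,0.6,0],1],[[0,0,0],[0,0.4,0],1],[[0,0,0],[0,0,0],1]]}}

```text
t: 16.4
eef_pos: [513.9, -358.2, 112.9]
ee_rot: [-1.568, -0.001, -1.631]
force: [0.7, 0.6, -0.9]
finger_gap: 0.7
```

Run:
```python
from h import *
plan([0,-74,62],0)
```

```text
t 16.4 jig pos [[  3.8 -71.1 112.9]] F [ 0.7  0.6 -0.9] gap 0.7
shift units (tool now): [ 0.093  1.698 -0.132] turn units [-0.023  0.037  0.006] shift after turn [ 0.095  1.698 -0.126]
```

>>> {"op": "step_arm", "data": {"targets": [[[0,0,0],[0.09,0.2,-0.12],1],[[0,0,0],[0,0.2,0],1],[[0,0,0],[0,0.2,0],1],[[0,0,0],[0,0.2,0],1]]}}

```text
t: 16.8
eef_pos: [512.0, -362.4, 91.2]
ee_rot: [-1.563, -0.007, -1.628]
force: [-4.4, -5.4, 8.1]
finger_gap: 0.4
```

Run:
```python
from h import *
plan([0,-74,62],0)
```

```text
t 16.8 jig pos [[  2.1 -75.4  91.2]] F [-4.4 -5.4  8.1] gap 0.4
shift units (tool now): [-0.054  0.972 -0.078] turn units [-0.054  0.053  0.049] shift after turn [-0.047  0.973 -0.071]
```

>>> {"op": "step_arm", "data": {"targets": [[[-0.05,0.05,0.05],[0,0.2,-0.05],1],[[0,0,0],[0,0.2,0],1],[[0,0,0],[0,0.2,0],1]]}}

```text
t: 17.1
eef_pos: [512.1, -369.8, 79.3]
ee_rot: [-1.565, -0.015, -1.635]
force: [-3.3, -1.4, 4.0]
finger_gap: 0.5
```

Run:
```python
from h import *
plan([0,-74,62],0)
```

```text
t 17.1 jig pos [[  2.7 -82.8  79.3]] F [-3.3 -1.4  4. ] gap 0.5
shift units (tool now): [-0.301  0.572 -0.094] turn units [-0.043  0.004  0.104] shift after turn [-0.292  0.577 -0.091]
```

>>> {"op": "step_arm", "data": {"targets": [[[-0.04,0,0.1],[-0.2,0.1,-0.05],1],[[0,0,0],[-0.1,0.2,0],1],[[0,0,0],[-0.05,0.2,0],1]]}}

```text
t: 17.4
eef_pos: [513.8, -363.8, 68.6]
ee_rot: [-1.563, -0.009, -1.636]
force: [-0.4, -2.3, 4.0]
finger_gap: 0.7
```

Run:
```python
from h import *
plan([0,-76,62],0)
```

```text
t 17.4 jig pos [[  4.  -76.7  68.6]] F [-0.4 -2.3  4. ] gap 0.7
shift units (tool now): [-0.027  0.22  -0.136] turn units [-0.057 -0.003  0.064] shift after turn [-0.025  0.221 -0.134]
```

>>> {"op": "step_arm", "data": {"targets": [[[-0.05,0,0.06],[-0.05,0.15,-0.1],1],[[0,0,0],[-0.05,0.15,0],1]]}}

```text
t: 17.6
eef_pos: [513.1, -362.3, 61.7]
ee_rot: [-1.565, -0.004, -1.636]
force: [-3.9, -5.0, 7.5]
finger_gap: 0.2
```

>>> {"op": "step_arm", "data": {"targets": [[[0,0,0],[-0.03,0.15,0],1]]}}

```text
t: 17.7
eef_pos: [513.5, -362.5, 59.9]
ee_rot: [-1.565, -0.006, -1.635]
force: [-10.3, 2.1, 27.7]
finger_gap: 0.2
```

>>> {"op": "step_arm", "data": {"targets": [[[0,0,0],[-0.03,0.15,0],1]]}}

```text
t: 17.8
eef_pos: [513.6, -362.6, 59.8]
ee_rot: [-1.567, -0.006, -1.635]
force: [-12.7, 4.1, 30.5]
finger_gap: 0.5
```

Run:
```python
from h import *
plan([0,-76,62],0)
```

```text
t 17.8 jig pos [[  3.7 -75.5  59.8]] F [-12.7   4.1  30.5] gap 0.5
shift units (tool now): [ 0.017 -0.074 -0.125] turn units [-0.03   0.008  0.046] shift after turn [ 0.016 -0.074 -0.125]
```

>>> {"op": "step_arm", "data": {"targets": [[[0,0,0],[0,-0.3,0],1],[[0,0,0],[0,-0.9,0],1],[[0,0,0],[0,-0.9,0],1],[[0,0,0],[0.2,-0.9,0],1],[[0,0,0],[0.6,-0.9,0],1],[[0,0,0],[0.8,0,0],1],[[0,0,0],[0,0,0],1]]}}

```text
t: 18.5
eef_pos: [507.8, -403.0, 172.5]
ee_rot: [-1.577, 0.014, -1.633]
force: [-0.4, 0.2, 0.1]
finger_gap: 0.3
```

Run:
```python
from h import *
plan([0,-76,62],0)
m=optics.camera_model("wrist"); np.savez("m11.npz",**m)
p,d=optics.get_image("wrist"); np.save("w11d.npy",d); cv2.imwrite("pics/w11.png",cv2.resize(p[80:280,190:370,::-1],None,fx=3,fy=3,interpolation=cv2.INTER_CUBIC))
p,d=optics.get_image("scene"); cv2.imwrite("pics/s11.png",cv2.resize(p[200:280,220:340,::-1],None,fx=6,fy=6,interpolation=cv2.INTER_CUBIC))
```

```text
t 18.5 jig pos [[   0.6 -116.2  172.5]] F [-0.4  0.2  0.1] gap 0.3
shift units (tool now): [-1.289  3.702  0.009] turn units [ 0.045  0.023 -0.099] shift after turn [-1.34   3.684 -0.019]
```

View pics/w11.png

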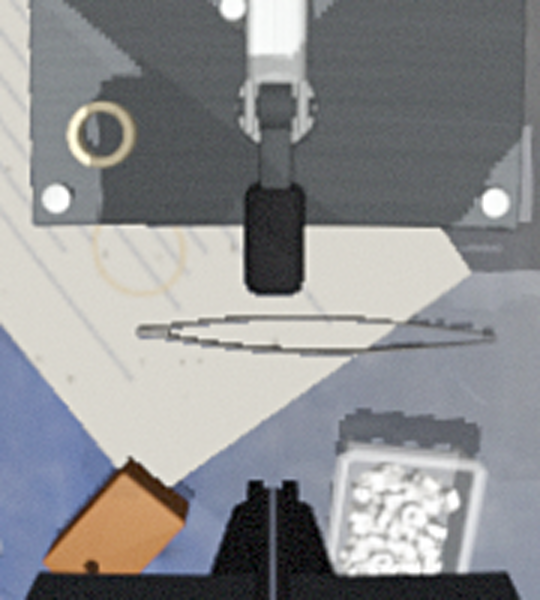

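View pics/s11.png

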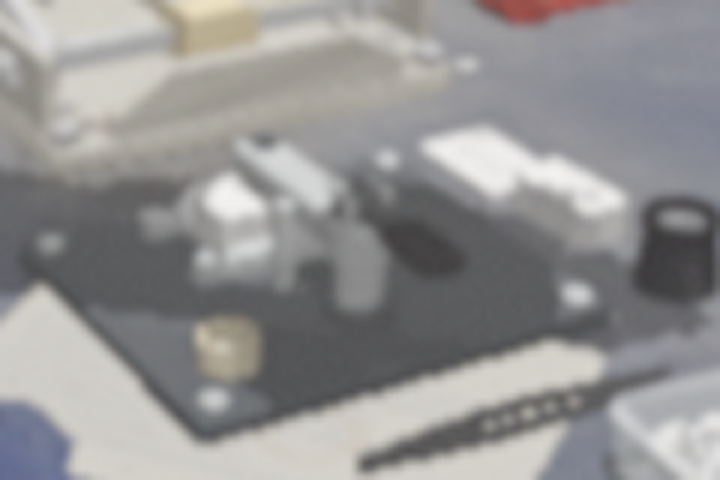

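>>> {"op": "step_arm", "data": {"targets": [[[0,0,0],[0.9,-0.3,-0.3],1],[[0,0,0],[0.9,-0.2,-0.5],1],[[0,0,0],[0.9,0,-0.8],1],[[0,0,0],[0.9,0,-0.9],1],[[0,0,0],[0.9,0,-0.9],1],[[0,0,0],[0.9,0,-0.9],1],[[0,0,0],[0.5,0,-0.9],1],[[0,0,0],[0,0,0],1]]}}

```text
t: 19.4
eef_pos: [335.5, -562.2, 166.5]
ee_rot: [-1.592, 0.043, -1.624]
force: [0.6, -0.7, -0.1]
finger_gap: 1.0
```

Run:
```python
from h import *
J=np.load("J.npy"); d=np.load("w11d.npy"); m=dict(np.load("m11.npz"))
for u,v in [(281,172),(281,165),(281,160),(281,155),(281,148)]:
    D=np.array([u,v])-m["mtx"][:2,2]; r=np.hypot(*D); th=r/m["mtx"][0,0]; ray=np.r_[D/r*np.sin(th),np.cos(th)]; X=ray*np.median(d[v-1:v+2,u-3:u+4])/ray[2]
    print(u,v,w2j(J,m["R"].T@(X-m["t"]))[0].round(1))
p,d=optics.get_image("top"); cv2.imwrite("pics/t12.png",cv2.resize(p[165:285,245:395,::-1],None,fx=5.3,fy=5,interpolation=cv2.INTER_CUBIC))
print(ctrl.state()["t"])
```

```text
281 172 [ -0.5 -84.   58.7]
281 165 [ -0.5 -77.8  58.6]
281 160 [ -0.6 -73.4  58.2]
281 155 [ -0.6 -68.9  59. ]
281 148 [ -0.6 -62.8  58.9]
19.45
```

View pics/t12.png

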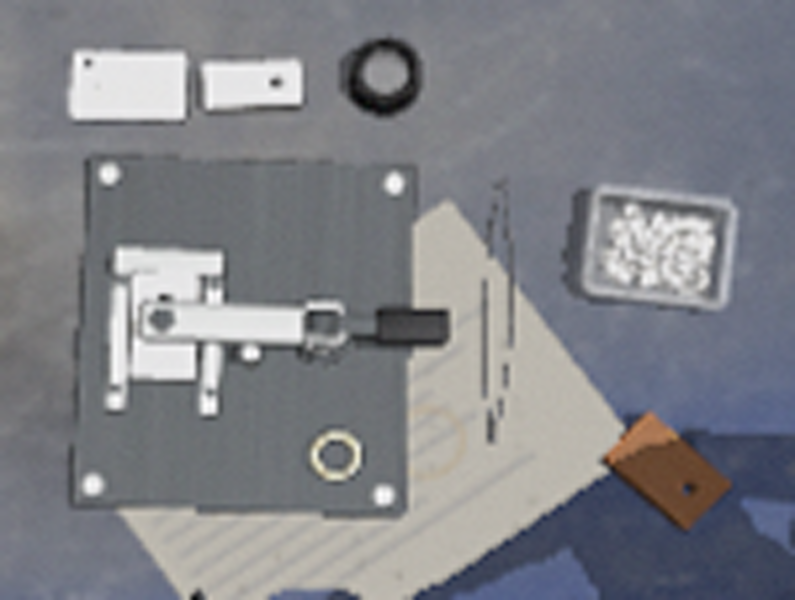

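```bash
python3 -c "
from bench import finish_job
print(finish_job())"
```

```text
the job is handed in; nothing more can be done
None
```

The block is clamped in the jig and the job was handed in at about 19.5 s. I did the three steps in the order you asked, with closed fingertips only.

- **Block:** pushed along the channel until it stopped against the back stop, at up to 17 N. The pictures show its end on the stop face.
- **Strap:** swung round with the outside of the finger until it stopped on the pin, at about 11 N. In the pictures it lies square across the channel, touching the pin.
- **Lever:** pushed down until it stopped hard, at about 30 N. Measured afterwards, its top is level at jig z 58.2–59.0 mm, against 58.5 mm expected.
- **Surroundings:** the last top picture shows the ring, tag plate, small block, loupe, tweezers and parts box where they were. The arm had moved well clear.

**Disagreement with the description:** the closed fingertips showed up about level with the reported tool point, not 25 mm ahead of it. Because of this, my first push passed above the block. It touched nothing and read no clear force. I then set the heights from the camera images.

The foot's pressure on the block was not measured directly. I take it from the lever being fully down.

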